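Two dice out of the cup

ROBOT

A 7-joint arm with a two-finger parallel gripper is mounted at the origin on the work surface. World frame = base frame: x ahead of the robot, y to its left, z up, the work surface at z = 0. Lengths are in m, angles in rad, forces in N, time in s.
With the tool pointing down it reaches from about 0.425 to 0.875 m from the base axis. Payload 4.7 kg.
Tool frame: the origin (TCP) lies at the very end of the fingers, on their centre line; the grasp point (between the pads) lies 19 mm behind it; z points along the fingers, y is the line along which they close (so a half turn about z gives the same grasp; the last joint's range is limited). The gripper opens to 87 mm and grips with 3 to 60 N. Pads are 19 mm wide; open, the fingers measure 117 mm over their backs; the gripper's body (75 mm by 190 mm) begins 51 mm behind the grasp point.
Start: joints at [1.347, 0.321, -0.07, 1.45, 0.023, 1.371, -0.057], TCP at [0.153, -0.632, 0.223] pointing down, gripper open.
Joint ranges: [-2.86, 2.86], [-0.3, 2.09], [-1.38, 1.24], [0.06, 2.45], [-1.56, 4.7], [0.09, 2.05], [-2.69, 2.69]. Speed limits (rad/s): [2.57, 2.57, 3.14, 3.14, 3.14, 3.14, 3.14].

INTERFACE

Orientations are given as a rotation vector (axis times angle).
In Python, from bench import ctrl gives the robot as it stands.
- The arm moves only by the tool jog_arm, never from a script. Its argument "commands" is a list of rows, each a list of 7 numbers: the opening, from 0 (shut) to 1 (fully open), then the shift along the world's x, y, z scaled (see below), then the turn, a rotation vector about the world's x, y, z scaled (see below). A call has exactly 5 rows; each row is the pose to reach, as a shift and turn from the pose commanded when the call began; what a row does not reach only later rows make up. The controller multiplies each number of a shift by 0.5 m and each number of a turn by 30 degrees. A row lasts 1/12 s, in which the tool goes at most 41.7 mm and 7.16 degrees, less where a joint would pass 70% of its speed; a pose out of reach is approached as far as the arm can. A call with a number of a shift or a turn outside -1 to 1 is refused whole. A call with a gripper value outside its range is refused whole. The fingers move at their own pace and stop on an object; "grip_force" is the grip in N (left out, the last holds). Time passes only in rows, so rows that repeat a pose let the fingers close, or fill a call up. It gives the time, the measured TCP pose, the force, the opening and the grip force at its end, in the units of the state.
- ctrl.get_state(): the state, without advancing time (a new reading comes with each control period).
- ctrl.get_image(name): name is "side" or "top"; returns a dict with "frame" (384x512x3 uint8, red, green, blue), "vfov" (degrees; the focal length in pixels is half the picture's height over the tangent of half this angle, whatever the lens; pixels are square), "cx", "cy" (the principal point, pixels), "distortion" ([k1, k2, p1, p2, k3] as OpenCV has them; the pictures are not rectified), "camera_from_world" (4x4, takes a point from world to camera coordinates). Camera axes: x right, y down, z forward; pixel columns grow to the right and rows downward; lengths in m; the calibration is good to about 2 mm. A picture is of the moment at which its call begins. There is no depth.
- ctrl.close_job(): hands the job in; it is judged then, once.
The state is a dict: "time": time; "joint_positions": joint angles; "qd": joint speeds; "joint_torque": joint torques, N m; "position": TCP position; "tool_rot": TCP orientation; "ft_force": force on the tool from outside, world axes, zero at the start; "torque": the same for the moment, N m; "grip_width": opening from 0.0 (shut) to 1.0 (fully open); "grip_force": force on a finger pad.
Only numpy, scipy, OpenCV 4.12 (cv2) and the standard library are available. Lean on these libraries where they do the work, as an engineer would, in place of code of your own. Each camera call takes 0.05 s, during which the arm holds its last target. There are 200 camera calls.

TASK

Pick up the orange dice cup, hold its spout over the blue tray and tip it little by little until exactly two of its three black dice have dropped into the tray. Keep the third die in the cup, level the cup again, and stand it upright on the bare shelf.

Things in the scene. Friction and masses are not known exactly. Their poses are not given: they have to be found in the camera images.
- cup: orange dice cup, 90 g: trough 96 mm long (x -47 to +49), 34 wide (y), open on top and at its spout end -x. Walls 4 thick, 55 high (30 high for x below -25): grip across y near x 0, from above, fingers outside. Origin: centre of underside, z up. Floor of the 26 mm channel: lip at x -47, z 10; rises 10 deg to x -17, rises 2 deg to x 13, falls 9 deg to the closed end. Lowering the spout turns it about -y
- tray: blue square tray, fixed to the shelf, 170 mm x 170 mm outside, walls 6 mm thick and 40 mm high, inner floor 6 mm up with a blue lining. Origin: centre of its underside; x and y along its sides, z up. (The tray of the same size in pale wood with a cork lining is not the one)
- die_1: black stone die with white pips, a 22 mm cube of 30 g; at the start it lies in the orange cup, nearest the spout. Origin: the cube's centre; its axes run along its edges. Friction 0.5 to 0.7: lets go at about 17 to 25 degrees of cup tilt and slides out within about 1 s
- die_2: black stone die with white pips, a 22 mm cube of 30 g; at the start it lies in the orange cup, in the middle, behind die_1. Origin: the cube's centre; its axes run along its edges. Lets go about 8 degrees of tilt after die_1
- die_3: black stone die with white pips, a 22 mm cube of 30 g; at the start it lies in the orange cup, at the closed end. Origin: the cube's centre; its axes run along its edges. Lets go about 11 degrees of tilt after die_2; it must stay in the cup
Not all that is in view belongs to the job. There is more than one size of the tray; the job needs the larger.

How it is judged:
By the outcome, as a careful person would: the job done as asked, in the order asked, and still so for the second after the job is handed in, with the robot touching nothing.
It also fails if it takes over 72 s, if anything falls off the work surface, if the arm or the gripper's body presses on something with over 40 N, if the wrist force passes 120 N, or if a joint passes its speed limit or range.

## Working session

There is one attempt and no reset: what is moved stays moved. The work goes in short steps, Python scripts to look and compute and a tool call to move; the robot and the scene stay as the last step left them, time stands still between calls to the robot, and variables do not carry over. Pictures are saved under pics/ and viewed, at most 10 in all, crops included, and the job is handed in when it is done.

Besides the shell and the picture viewer there is one more tool, called after "Request:" in YAML: its name, and indented under it one key for each argument. jog_arm: Moves the arm, as the interface text tells. Shifts and turns lie within -1 to 1; 1 stands for 0.5 m of shift or 30 degrees of turn. Its arguments: {"type":"object","properties":{"commands":{"type":"array","items":{"type":"array","items":{"type":"number","minimum":-1,"maximum":1}}},"grip_force":{"type":"number"}},"required":["commands"]}

```bash
mkdir -p pics
cat > h.py <<'E'
import numpy as np, cv2
from bench import ctrl
def snap(n,f):
    d=ctrl.get_image(n); cv2.imwrite(f'pics/{f}.png',d['frame'][:,:,::-1]); np.save(f'pics/{f}.npy',d,allow_pickle=True); return d
def load(f): return np.load(f'pics/{f}.npy',allow_pickle=True).item()
def cam(d):
    h=d['frame'].shape[0]; f=h/2/np.tan(np.radians(d['vfov'])/2)
    return np.array([[f,0,d['cx']],[0,f,d['cy']],[0,0,1]]),np.array(d['distortion'],float),np.array(d['camera_from_world'])
def ray(d,uv):
    K,D,T=cam(d); p=cv2.undistortPoints(np.array([[uv]],float),K,D)[0,0]
    R=T[:3,:3]; return -R.T@T[:3,3], R.T@np.array([p[0],p[1],1])
def onz(d,uv,z):
    o,r=ray(d,uv); return o+r*(z-o[2])/r[2]
def tri(d1,a,d2,b):
    o1,r1=ray(d1,a);o2,r2=ray(d2,b)
    s=np.linalg.lstsq(np.c_[r1,-r2],o2-o1,rcond=None)[0]
    p,q=o1+r1*s[0],o2+r2*s[1]; return (p+q)/2,np.linalg.norm(p-q)
def proj(d,P):
    K,D,T=cam(d); return cv2.projectPoints(np.array(P,float).reshape(-1,3),cv2.Rodrigues(T[:3,:3])[0],T[:3,3],K,D)[0][:,0]
E
python3 - <<'E'
from h import *
for n in('top','side'):
    d=snap(n,n+'0'); print(n,onz(d,(256,192),0),ray(d,(256,192))[0])
print(ctrl.get_state())
E
```

```text
top [0.45101395 0.01596384 0.        ] [0.29523053 0.01069505 1.06538843]
side [ 0.47367483 -0.03681088  0.        ] [0.08128408 0.89133176 0.65129066]
{'time': 0.1, 'joint_positions': array([ 1.34707713,  0.32172856, -0.07010564,  1.45153806,  0.02260216,
        1.37076662, -0.05692679]), 'qd': array([-6.76677427e-05, -2.30156051e-03, -2.09196667e-04, -2.63415149e-03,
       -7.65015784e-04,  6.61249591e-04, -4.00509457e-04]), 'joint_torque': array([-2.36388851e-04, -4.92573166e+01, -4.05897880e-01, -3.13400567e+01,
       -6.41144835e-02,  3.93628108e-02,  1.08773379e-04]), 'position': array([ 0.15298273, -0.63125014,  0.22159172]), 'tool_rot': array([-3.11778692e+00, -3.72525280e-01,  4.42373872e-04]), 'ft_force': array([0.24934165, 0.489393  , 0.8589966 ]), 'torque': array([-0.02064314,  0.04607213,  0.00849251]), 'grip_force': 0.0, 'grip_width': 1.0004084445171149}
```

View pics/top0.png

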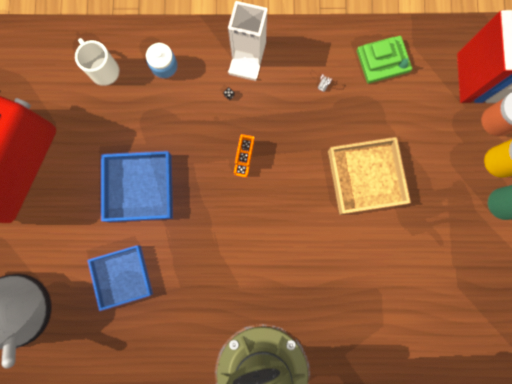

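View pics/side0.png

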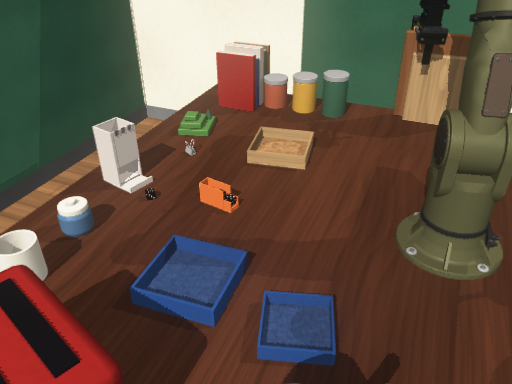

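The top view shows the cup at (244,156), the large blue tray at (136,186) and the small one at (119,277). In the side view the cup's low spout end, at (232,202), points toward the robot. I'll zoom in to get the corners.

Run:
```python
from h import *
a=load('top0')['frame'][125:187,215:275]; b=load('side0')['frame'][170:220,190:250]
A=cv2.resize(a,None,fx=6.5,fy=6.5,interpolation=cv2.INTER_CUBIC);B=cv2.resize(b,None,fx=6.5,fy=6.5,interpolation=cv2.INTER_CUBIC)
B=cv2.copyMakeBorder(B,0,A.shape[0]-B.shape[0],0,0,0)
cv2.imwrite('pics/crop0.png',np.hstack([A,B])[:,:,::-1])
for n in('top0','side0'):
    d=load(n); hsv=cv2.cvtColor(d['frame'],cv2.COLOR_RGB2HSV)
    for nm,lo,hi in(('orange',(5,200,150),(20,255,255)),('blue',(100,120,60),(125,255,255))):
        m=cv2.inRange(hsv,lo,hi)
        m=cv2.morphologyEx(m,cv2.MORPH_CLOSE,np.ones((3,3)))
        for c in cv2.findContours(m,0,2)[0]:
            if cv2.contourArea(c)>100: print(n,nm,cv2.contourArea(c),cv2.boxPoints(cv2.minAreaRect(c)).round(1).tolist(),cv2.approxPolyDP(c,2.5,True)[:,0].tolist())
```

```text
top0 orange 602.0 [[231.60000610351562, 174.8000030517578], [239.10000610351562, 132.89999389648438], [254.8000030517578, 135.6999969482422], [247.3000030517578, 177.60000610351562]] [[240, 134], [233, 172], [246, 177], [254, 137]]
top0 blue 2688.5 [[84.9000015258789, 260.20001220703125], [138.8000030517578, 244.8000030517578], [153.10000610351562, 294.70001220703125], [99.19999694824219, 310.1000061035156]] [[138, 246], [88, 261], [99, 309], [151, 293]]
top0 blue 4544.0 [[98.9000015258789, 153.89999389648438], [169.5, 151.39999389648438], [171.89999389648438, 218.89999389648438], [101.30000305175781, 221.3000030517578]] [[167, 152], [102, 155], [102, 220], [171, 217]]
top0 blue 172.5 [[474.8999938964844, 99.4000015258789], [510.70001220703125, 75.5], [513.7999877929688, 80.19999694824219], [478.0, 104.0]] [[511, 76], [476, 101], [482, 101], [511, 82]]
side0 blue 4997.0 [[255.89999389648438, 358.8999938964844], [261.20001220703125, 289.8999938964844], [339.5, 295.8999938964844], [334.20001220703125, 364.8999938964844]] [[264, 291], [257, 357], [333, 364], [332, 296]]
side0 blue 6817.0 [[125.9000015258789, 302.79998779296875], [146.1999969482422, 225.0], [249.89999389648438, 252.0], [229.60000610351562, 329.8999938964844]] [[173, 235], [130, 287], [132, 301], [214, 325], [246, 267], [246, 251]]
```

View pics/crop0.png

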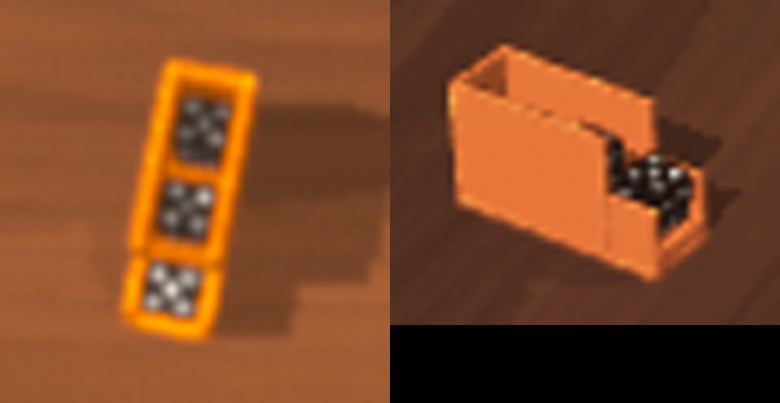

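The crop confirms that the spout points towards -x (toward the robot), with all three dice in a row in the cup. Next I'll fit the cup and tray poses to the corner pixels.

Run:
```python
from h import *
from scipy.optimize import least_squares
t,s=load('top0'),load('side0')
c=lambda p,o:(np.array(p)+.5)/6.5-.5+o
T=[((49,17,55),(168,62)),((49,-17,55),(257,75)),((-25,17,55),(130,252)),((-25,-17,55),(220,258)),((-47,17,30),(122,318)),((-47,-17,30),(207,338))]
S=[((49,17,55),(60,82)),((49,-17,55),(115,46)),((-25,17,55),(218,132)),((-25,-17,55),(265,98)),((49,17,0),(68,205)),((-47,17,0),(265,280)),((-47,17,30),(270,212)),((-47,-17,30),(313,172))]
T=[(np.array(a)/1e3,c(b,(215,125))) for a,b in T];S=[(np.array(a)/1e3,c(b,(190,170))) for a,b in S]
def res(q,T,S):
    R=cv2.Rodrigues(np.array([0,0,q[3]]))[0]
    return np.concatenate([(proj(d,[R@a+q[:3] for a,_ in L])-[b for _,b in L]).ravel() for d,L in((t,T),(s,S))])
r=least_squares(res,[.5,0,0,0],args=(T,S)); print('cup',r.x.round(4),r.fun.round(1))
q=.085
a=[(q,q,.04),(-q,q,.04),(-q,-q,.04),(q,-q,.04)]
# tray: top rim outer corners
Tt=list(zip(np.array(a),[(102,153.5),(101,221),(172,218),(169,151)]))
St=list(zip(np.array(a),[(130,287),(212,321),(246.5,251),(173,235)]))
St=[(np.array((q,q,.04)),(132,284)),(np.array((q,-q,.04)),(176,238)),(np.array((-q,-q,.04)),(247,250))]
r=least_squares(res,[.4,.25,0,0],args=(Tt,St)); print('tray',r.x.round(4),r.fun.round(1))
st=ctrl.get_state();print(cv2.Rodrigues(st['tool_rot'])[0].round(3))
```

```text
cup [ 0.5381  0.0475  0.0008 -0.1813] [-0.1  0.5 -0.6  0.9  0.3 -0.5 -0.2  1.   0.4 -0.2  0.4 -1.  -0.3  0.
 -0.2 -0.4 -0.6  1.   0.4 -0.  -0.  -0.5  0.4 -0.2 -0.8  0.1  0.6 -0.3]
tray [ 0.4604  0.3181 -0.001   0.0435] [ 1.1  1.2  1.6  0.1 -1.4  0.2  0.6  0.9 -2.   2.8 -1.3 -4.6  1.3  0.7]
[[ 0.972  0.236 -0.   ]
 [ 0.236 -0.972  0.002]
 [-0.    -0.002 -1.   ]]
```

Request:
jog_arm:
  commands:
    - [1, 0.03, 0.055, 0, 0, 0, -0.032]
    - [1, 0.06, 0.11, 0, 0, 0, -0.064]
    - [1, 0.09, 0.165, 0, 0, 0, -0.096]
    - [1, 0.12, 0.22, 0, 0, 0, -0.128]
    - [1, 0.154, 0.272, 0, 0, 0, -0.16]

```text
time: 0.52
position: [0.2301, -0.494, 0.222]
tool_rot: [-3.132, -0.239, 0.001]
ft_force: [-0.2, 0.3, 0.4]
grip_width: 1.0
grip_force: 0.0
```

Request:
jog_arm:
  commands:
    - [1, 0.03, 0.055, 0, 0, 0, -0.032]
    - [1, 0.06, 0.11, 0, 0, 0, -0.064]
    - [1, 0.09, 0.165, 0, 0, 0, -0.096]
    - [1, 0.12, 0.22, 0, 0, 0, -0.128]
    - [1, 0.154, 0.272, 0, 0, 0, -0.16]

```text
time: 0.93
position: [0.3071, -0.358, 0.2223]
tool_rot: [-3.139, -0.108, 0.001]
ft_force: [0.3, 0.1, 0.1]
grip_width: 1.001
grip_force: 0.0
```

Request:
jog_arm:
  commands:
    - [1, 0.03, 0.055, 0, 0, 0, -0.032]
    - [1, 0.06, 0.11, 0, 0, 0, -0.064]
    - [1, 0.09, 0.165, 0, 0, 0, -0.096]
    - [1, 0.12, 0.22, 0, 0, 0, -0.128]
    - [1, 0.154, 0.272, 0, 0, 0, -0.16]

```text
time: 1.35
position: [0.3841, -0.222, 0.2223]
tool_rot: [3.141, -0.023, -0.001]
ft_force: [0.2, -1.0, 0.3]
grip_width: 0.995
grip_force: 0.0
```

Request:
jog_arm:
  commands:
    - [1, 0.03, 0.055, 0, 0, 0, -0.032]
    - [1, 0.06, 0.11, 0, 0, 0, -0.064]
    - [1, 0.09, 0.165, 0, 0, 0, -0.096]
    - [1, 0.12, 0.22, 0, 0, 0, -0.128]
    - [1, 0.154, 0.272, 0, 0, 0, -0.16]

```text
time: 1.77
position: [0.4611, -0.0861, 0.2224]
tool_rot: [3.137, -0.154, -0.001]
ft_force: [0.4, -1.0, 0.7]
grip_width: 1.0
grip_force: 0.0
```

Request:
jog_arm:
  commands:
    - [1, 0.03, 0.055, 0, 0, 0, -0.032]
    - [1, 0.06, 0.11, 0, 0, 0, -0.064]
    - [1, 0.1, 0.165, -0.02, 0, 0, -0.096]
    - [1, 0.13, 0.22, -0.08, 0, 0, -0.128]
    - [1, 0.154, 0.267, -0.14, 0, 0, -0.16]

```text
time: 2.18
position: [0.5403, 0.0476, 0.1532]
tool_rot: [-3.128, 0.285, -0.007]
ft_force: [1.1, -0.9, 0.0]
grip_width: 0.997
grip_force: 0.0
```

Run:
```python
from h import *
st=ctrl.get_state();print(st['position'],st['tool_rot'],st['joint_positions'].round(2))
a=snap('top','t1')['frame'][115:195,195:295]; b=snap('side','s1')['frame'][120:240,150:290]
A=cv2.resize(a,(500,400),interpolation=cv2.INTER_CUBIC);B=cv2.resize(b,(290,249))
B=cv2.copyMakeBorder(B,0,400-249,0,0,0)
cv2.imwrite('pics/c1.png',np.hstack([A,B])[:,:,::-1])
```

```text
[0.54029014 0.04755414 0.1531825 ] [-3.12806356  0.28539734 -0.00678788] [ 0.59  0.21 -0.81  1.79  0.17  1.2  -2.02]
```

View pics/c1.png

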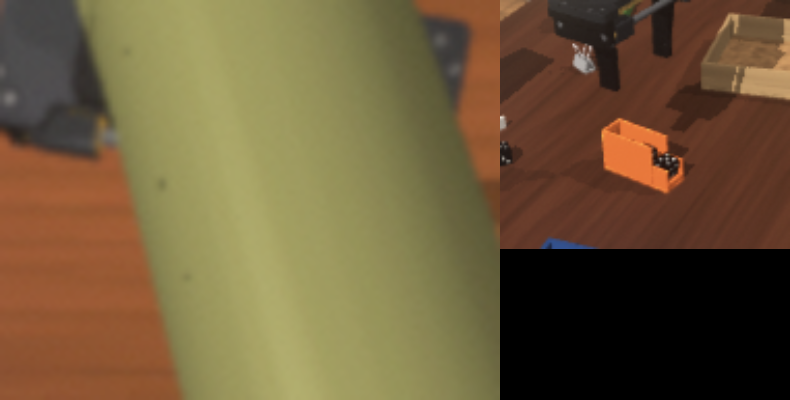

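The top view is blocked by the arm. The side view shows the open fingers straddling the untouched cup, so I'll go down and grip.

Request:
jog_arm:
  commands:
    - [1, -0.004, 0, -0.06, 0, 0, 0]
    - [1, -0.004, 0, -0.12, 0, 0, 0]
    - [1, -0.004, 0, -0.18, 0, 0, 0]
    - [1, -0.004, 0, -0.23, 0, 0, 0]
    - [1, -0.004, 0, -0.266, 0, 0, 0]
  grip_force: 20

```text
time: 2.7
position: [0.5347, 0.0445, 0.0175]
tool_rot: [3.127, -0.285, -0.004]
ft_force: [0.4, -0.5, -0.0]
grip_width: 0.998
grip_force: 0.0
```

Request:
jog_arm:
  commands:
    - [1, 0, 0, 0, 0, 0, 0]
    - [0.6, 0, 0, 0, 0, 0, 0]
    - [0.45, 0, 0, 0, 0, 0, 0]
    - [0.4, 0, 0, 0, 0, 0, 0]
    - [0.35, 0, 0, 0, 0, 0, 0]

```text
time: 3.12
position: [0.5374, 0.0456, 0.0212]
tool_rot: [3.128, -0.284, 0.005]
ft_force: [0.3, -0.5, 0.5]
grip_width: 0.782
grip_force: 0.0
```

Request:
jog_arm:
  commands:
    - [0.3, 0, 0, 0, 0, 0, 0]
    - [0.3, 0, 0, 0, 0, 0, 0]
    - [0.2, 0, 0, 0, 0, 0, 0]
    - [0.2, 0, 0, 0, 0, 0, 0]
    - [0.2, 0, 0, 0, 0, 0, 0]

```text
time: 3.53
position: [0.5362, 0.0461, 0.0197]
tool_rot: [-3.128, 0.284, -0.0]
ft_force: [-0.4, 2.2, 0.8]
grip_width: 0.397
grip_force: 0.7
```

Request:
jog_arm:
  commands:
    - [0.2, 0, 0, 0, 0, 0, 0]
    - [0.2, 0, 0, 0.005, 0, 0, 0]
    - [0.2, 0, 0, 0.015, 0, 0, 0]
    - [0.2, 0, 0, 0.03, 0, 0, 0]
    - [0.2, 0, 0, 0.05, 0, 0, 0]

```text
time: 3.95
position: [0.5354, 0.0457, 0.0447]
tool_rot: [3.129, -0.284, -0.002]
ft_force: [-0.1, -0.0, -2.2]
grip_width: 0.389
grip_force: 20.0
```

Request:
jog_arm:
  commands:
    - [0.2, 0, 0, 0.03, 0, 0, 0]
    - [0.2, 0, 0, 0.06, 0, 0, 0]
    - [0.2, 0, 0, 0.09, 0, 0, 0]
    - [0.2, 0, 0, 0.12, 0, 0, 0]
    - [0.2, 0, 0, 0.14, 0, 0, 0]

```text
time: 4.37
position: [0.537, 0.046, 0.117]
tool_rot: [3.129, -0.284, 0.004]
ft_force: [1.5, -0.3, -2.2]
grip_width: 0.388
grip_force: 20.0
```

Request:
jog_arm:
  commands:
    - [0.2, 0, 0.005, 0.01, 0, 0, 0.01]
    - [0.2, 0, 0.02, 0.015, 0, 0, 0.03]
    - [0.2, -0.002, 0.045, 0.015, 0, 0, 0.07]
    - [0.2, -0.005, 0.075, 0.015, 0, 0, 0.12]
    - [0.2, -0.01, 0.105, 0.015, 0, 0, 0.17]

```text
time: 4.78
position: [0.5302, 0.1004, 0.1214]
tool_rot: [-3.138, 0.139, 0.002]
ft_force: [0.3, 0.8, -2.5]
grip_width: 0.387
grip_force: 20.0
```

Request:
jog_arm:
  commands:
    - [0.2, -0.004, 0.035, 0, 0, 0, 0.06]
    - [0.2, -0.008, 0.07, 0, 0, 0, 0.12]
    - [0.2, -0.012, 0.105, 0, 0, 0, 0.18]
    - [0.2, -0.016, 0.14, 0, 0, 0, 0.24]
    - [0.2, -0.02, 0.175, 0, 0, 0, 0.3]

```text
time: 5.2
position: [0.5202, 0.1885, 0.1218]
tool_rot: [-3.139, -0.11, 0.001]
ft_force: [0.4, 0.2, -1.1]
grip_width: 0.387
grip_force: 20.0
```

Request:
jog_arm:
  commands:
    - [0.2, -0.004, 0.035, 0, 0, 0, 0.06]
    - [0.2, -0.008, 0.07, 0, 0, 0, 0.12]
    - [0.2, -0.012, 0.105, 0, 0, 0, 0.18]
    - [0.2, -0.016, 0.14, 0, 0, 0, 0.24]
    - [0.2, -0.02, 0.17, 0, 0, 0, 0.3]

```text
time: 5.62
position: [0.5098, 0.274, 0.1219]
tool_rot: [-3.12, -0.357, 0.001]
ft_force: [0.1, 1.0, -2.2]
grip_width: 0.391
grip_force: 20.0
```

Request:
jog_arm:
  commands:
    - [0.2, -0.004, 0.03, 0, 0, 0, 0.06]
    - [0.2, -0.008, 0.06, 0, 0, 0, 0.11]
    - [0.2, -0.01, 0.09, 0, 0, 0, 0.16]
    - [0.2, -0.012, 0.11, 0, 0, 0, 0.2]
    - [0.2, -0.012, 0.12, 0, 0, 0, 0.23]

```text
time: 6.03
position: [0.5034, 0.3339, 0.122]
tool_rot: [-3.093, -0.544, 0.001]
ft_force: [0.3, 0.2, -1.9]
grip_width: 0.395
grip_force: 20.0
```

Run:
```python
from h import *
st=ctrl.get_state();print(st['position'],st['tool_rot'],st['joint_positions'].round(2),st['ft_force'],st['grip_width'])
t=snap('top','t2');s=snap('side','s2')
cv2.imwrite('pics/c2.png',np.hstack([cv2.resize(t['frame'][100:290,60:260],(400,380)),cv2.resize(s['frame'][150:340,100:300],(400,380))])[:,:,::-1])
```

```text
[0.50341516 0.33392887 0.12196695] [-3.09262046e+00 -5.43865579e-01  1.19530812e-03] [ 0.12  0.45 -0.95  1.67  0.39  1.22 -2.14] [ 0.3322275   0.1597097  -1.91431068] 0.3953473312531045
```

View pics/c2.png

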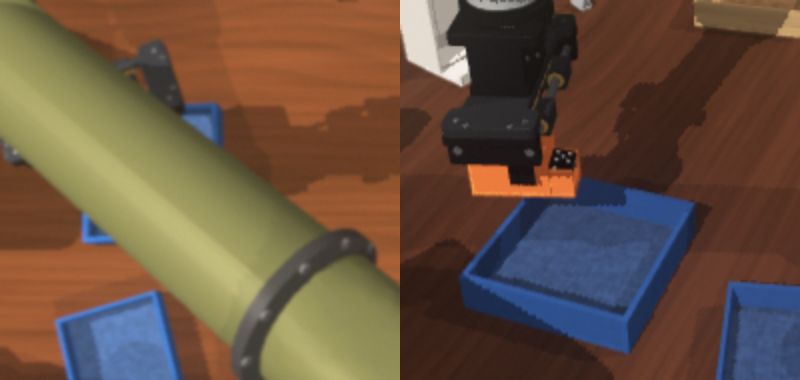

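The side view shows the cup held level with die_1 visible at the spout, and the spout over the blue tray. I'll lower it and start tipping.

Request:
jog_arm:
  commands:
    - [0.2, 0, 0, -0.012, 0, 0, 0]
    - [0.2, 0, 0, -0.026, 0, 0, 0]
    - [0.2, 0, 0, -0.04, 0, 0, 0]
    - [0.2, 0, 0, -0.055, 0, 0, 0]
    - [0.2, 0, 0, -0.06, 0, 0, 0]

```text
time: 6.55
position: [0.5046, 0.3293, 0.0902]
tool_rot: [3.095, 0.534, -0.004]
ft_force: [-0.7, 0.5, -2.7]
grip_width: 0.387
grip_force: 20.0
```

Request:
jog_arm:
  commands:
    - [0.2, 0, 0, 0, 0.03, -0.08, 0]
    - [0.2, 0, 0, 0, 0.07, -0.19, 0]
    - [0.2, 0, 0, 0, 0.11, -0.3, 0]
    - [0.2, 0, 0, 0, 0.15, -0.41, 0]
    - [0.2, 0, 0, 0, 0.171, -0.47, 0]

```text
time: 6.97
position: [0.5038, 0.3301, 0.0914]
tool_rot: [-3.025, -0.524, -0.4]
ft_force: [-1.0, 0.7, -2.3]
grip_width: 0.388
grip_force: 20.0
```

Request:
jog_arm:
  commands:
    - [0.2, 0, 0, 0, 0.011, -0.031, 0]
    - [0.2, 0, 0, 0, 0.023, -0.063, 0]
    - [0.2, 0, 0, 0, 0.023, -0.063, 0]
    - [0.2, 0, 0, 0, 0.023, -0.063, 0]
    - [0.2, 0, 0, 0, 0.023, -0.063, 0]

```text
time: 7.38
position: [0.5056, 0.3309, 0.0922]
tool_rot: [-3.011, -0.52, -0.45]
ft_force: [-0.2, 0.2, -1.4]
grip_width: 0.39
grip_force: 20.0
```

```bash
cat > chk.py <<'E'
from h import *
import sys
s=snap('side',sys.argv[1])
st=ctrl.get_state();R=cv2.Rodrigues(st['tool_rot'])[0]
print(st['time'],st['position'].round(4),'tilt',np.degrees(np.arccos(-R[2,2])).round(1),'j',st['joint_positions'].round(2))
c,sn=np.cos(.0435),np.sin(.0435);q=.078
P=[[.4604+c*x-sn*y,.3181+sn*x+c*y,.03] for x,y in((q,q),(-q,q),(-q,-q),(q,-q))]
m=np.zeros(s['frame'].shape[:2],np.uint8);cv2.fillPoly(m,[proj(s,P).astype(np.int32)],255)
hsv=cv2.cvtColor(s['frame'],cv2.COLOR_RGB2HSV)
dark=cv2.inRange(hsv,(0,0,0),(180,255,50))
f=lambda m:[(int(a[4]),c.round(0).tolist()) for a,c in list(zip(*cv2.connectedComponentsWithStats(m)[2:]))[1:] if a[4]>15]
print('tray dark',f(dark&m))
org=cv2.inRange(hsv,(5,180,120),(20,255,255)); print('orange',f(org))
cv2.imwrite(f'pics/{sys.argv[1]}c.png',cv2.resize(s['frame'][150:340,110:270],(640,600) if 0 else (505,600),interpolation=cv2.INTER_CUBIC)[:,:,::-1])
E
python3 chk.py p1
```

```text
7.4333 [0.5056 0.331  0.0922] tilt 17.0 j [ 0.21  0.25 -0.97  1.96  0.45  0.8  -2.23]
tray dark [(181, [179.0, 246.0])]
orange [(27, [148.0, 243.0]), (55, [172.0, 253.0])]
```

View pics/p1c.png

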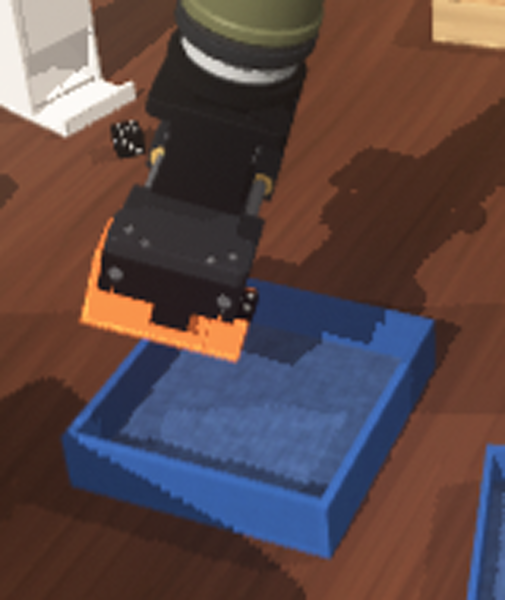

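Tilt is 17° and die_1 is still at the lip (crop 248,300). The lip is well inside the tray, so I'll keep tipping.

Request:
jog_arm:
  commands:
    - [0.2, 0, 0, 0, 0.011, -0.031, 0]
    - [0.2, 0, 0, 0, 0.023, -0.063, 0]
    - [0.2, 0, 0, 0, 0.023, -0.063, 0]
    - [0.2, 0, 0, 0, 0.023, -0.063, 0]
    - [0.2, 0, 0, 0, 0.023, -0.063, 0]

```text
time: 7.85
position: [0.5051, 0.3307, 0.0921]
tool_rot: [-2.998, -0.519, -0.502]
ft_force: [0.2, 0.6, -2.2]
grip_width: 0.392
grip_force: 20.0
```

Request:
jog_arm:
  commands:
    - [0.2, 0, 0, 0, 0, 0, 0]
    - [0.2, 0, 0, 0, 0, 0, 0]
    - [0.2, 0, 0, 0, 0, 0, 0]
    - [0.2, 0, 0, 0, 0, 0, 0]
    - [0.2, 0, 0, 0, 0, 0, 0]

```text
time: 8.27
position: [0.5051, 0.3308, 0.0921]
tool_rot: [-2.997, -0.518, -0.502]
ft_force: [-0.4, 0.0, -2.0]
grip_width: 0.385
grip_force: 20.0
```

```bash
python3 chk.py p2
```

```text
8.3167 [0.5051 0.3307 0.0921] tilt 19.0 j [ 0.21  0.22 -0.98  1.99  0.45  0.75 -2.24]
tray dark [(219, [179.0, 246.0])]
orange [(523, [158.0, 249.0])]
```

Request:
jog_arm:
  commands:
    - [0.2, 0, 0, 0, 0.011, -0.031, 0]
    - [0.2, 0, 0, 0, 0.023, -0.063, 0]
    - [0.2, 0, 0, 0, 0.023, -0.063, 0]
    - [0.2, 0, 0, 0, 0.023, -0.063, 0]
    - [0.2, 0, 0, 0, 0.023, -0.063, 0]

```text
time: 8.73
position: [0.505, 0.3307, 0.0921]
tool_rot: [-2.983, -0.516, -0.554]
ft_force: [-0.7, 0.7, -1.5]
grip_width: 0.391
grip_force: 20.0
```

Request:
jog_arm:
  commands:
    - [0.2, 0, 0, 0, 0, 0, 0]
    - [0.2, 0, 0, 0, 0, 0, 0]
    - [0.2, 0, 0, 0, 0, 0, 0]
    - [0.2, 0, 0, 0, 0, 0, 0]
    - [0.2, 0, 0, 0, 0, 0, 0]

```text
time: 9.15
position: [0.5052, 0.3308, 0.0921]
tool_rot: [-2.982, -0.516, -0.553]
ft_force: [0.8, 0.4, -1.0]
grip_width: 0.389
grip_force: 20.0
```

```bash
python3 chk.py p3
```

```text
9.2 [0.5052 0.3308 0.0921] tilt 21.0 j [ 0.22  0.2  -0.98  2.02  0.46  0.71 -2.26]
tray dark [(216, [179.0, 246.0]), (147, [197.0, 275.0])]
orange [(574, [158.0, 248.0])]
```

The detector shows die_1 in the tray at (197,275), let go at about 21°. I expect die_2 near 29°, so I'll carry on in 2° steps.

Request:
jog_arm:
  commands:
    - [0.2, 0, 0, 0, 0.011, -0.031, 0]
    - [0.2, 0, 0, 0, 0.023, -0.063, 0]
    - [0.2, 0, 0, 0, 0.034, -0.094, 0]
    - [0.2, 0, 0, 0, 0.046, -0.125, 0]
    - [0.2, 0, 0, 0, 0.046, -0.125, 0]

```text
time: 9.62
position: [0.5041, 0.3302, 0.0915]
tool_rot: [-2.951, -0.512, -0.655]
ft_force: [-0.2, -0.4, -1.8]
grip_width: 0.391
grip_force: 20.0
```

Request:
jog_arm:
  commands:
    - [0.2, 0, 0, 0, 0, 0, 0]
    - [0.2, 0, 0, 0, 0, 0, 0]
    - [0.2, 0, 0, 0, 0, 0, 0]
    - [0.2, 0, 0, 0, 0, 0, 0]
    - [0.2, 0, 0, 0, 0, 0, 0]

```text
time: 10.03
position: [0.5053, 0.3309, 0.0922]
tool_rot: [-2.95, -0.51, -0.654]
ft_force: [1.0, -1.2, -1.2]
grip_width: 0.385
grip_force: 20.0
```

```bash
python3 chk.py p4
```

```text
10.0833 [0.5052 0.3308 0.0921] tilt 25.0 j [ 0.22  0.15 -0.97  2.08  0.49  0.62 -2.31]
tray dark [(286, [181.0, 247.0]), (147, [197.0, 275.0])]
orange [(680, [156.0, 245.0])]
```

Request:
jog_arm:
  commands:
    - [0.2, 0, 0, 0, 0.011, -0.031, 0]
    - [0.2, 0, 0, 0, 0.023, -0.063, 0]
    - [0.2, 0, 0, 0, 0.023, -0.063, 0]
    - [0.2, 0, 0, 0, 0.023, -0.063, 0]
    - [0.2, 0, 0, 0, 0.023, -0.063, 0]

```text
time: 10.5
position: [0.505, 0.3307, 0.0921]
tool_rot: [-2.933, -0.508, -0.705]
ft_force: [-0.0, -0.8, -0.8]
grip_width: 0.388
grip_force: 20.0
```

Request:
jog_arm:
  commands:
    - [0.2, 0, 0, 0, 0, 0, 0]
    - [0.2, 0, 0, 0, 0, 0, 0]
    - [0.2, 0, 0, 0, 0, 0, 0]
    - [0.2, 0, 0, 0, 0, 0, 0]
    - [0.2, 0, 0, 0, 0, 0, 0]

```text
time: 10.92
position: [0.5051, 0.3308, 0.0921]
tool_rot: [-2.933, -0.507, -0.704]
ft_force: [-0.1, 0.3, -2.0]
grip_width: 0.389
grip_force: 20.0
```

Request:
jog_arm:
  commands:
    - [0.2, 0, 0, 0, 0, 0, 0]
    - [0.2, 0, 0, 0, 0, 0, 0]
    - [0.2, 0, 0, 0, 0, 0, 0]
    - [0.2, 0, 0, 0, 0, 0, 0]
    - [0.2, 0, 0, 0, 0, 0, 0]

```text
time: 11.33
position: [0.5051, 0.3308, 0.0921]
tool_rot: [-2.933, -0.507, -0.704]
ft_force: [-0.2, 0.3, -1.6]
grip_width: 0.385
grip_force: 20.0
```

```bash
python3 chk.py p5
```

```text
11.3833 [0.5051 0.3308 0.0921] tilt 27.0 j [ 0.21  0.12 -0.97  2.11  0.51  0.57 -2.34]
tray dark [(324, [182.0, 247.0]), (148, [197.0, 275.0])]
orange [(708, [156.0, 245.0])]
```

Now 1.5° at a time, with holds.

Request:
jog_arm:
  commands:
    - [0.2, 0, 0, 0, 0.009, -0.024, 0]
    - [0.2, 0, 0, 0, 0.017, -0.047, 0]
    - [0.2, 0, 0, 0, 0.017, -0.047, 0]
    - [0.2, 0, 0, 0, 0.017, -0.047, 0]
    - [0.2, 0, 0, 0, 0.017, -0.047, 0]

```text
time: 11.8
position: [0.505, 0.3307, 0.0921]
tool_rot: [-2.919, -0.505, -0.742]
ft_force: [0.1, 1.0, -1.3]
grip_width: 0.385
grip_force: 20.0
```

Request:
jog_arm:
  commands:
    - [0.2, 0, 0, 0, 0, 0, 0]
    - [0.2, 0, 0, 0, 0, 0, 0]
    - [0.2, 0, 0, 0, 0, 0, 0]
    - [0.2, 0, 0, 0, 0, 0, 0]
    - [0.2, 0, 0, 0, 0, 0, 0]

```text
time: 12.22
position: [0.5051, 0.3308, 0.0921]
tool_rot: [-2.919, -0.505, -0.742]
ft_force: [-0.1, -0.1, -1.2]
grip_width: 0.387
grip_force: 20.0
```

Request:
jog_arm:
  commands:
    - [0.2, 0, 0, 0, 0, 0, 0]
    - [0.2, 0, 0, 0, 0, 0, 0]
    - [0.2, 0, 0, 0, 0, 0, 0]
    - [0.2, 0, 0, 0, 0, 0, 0]
    - [0.2, 0, 0, 0, 0, 0, 0]

```text
time: 12.63
position: [0.5051, 0.3308, 0.0921]
tool_rot: [-2.919, -0.505, -0.742]
ft_force: [0.0, 0.6, -1.0]
grip_width: 0.39
grip_force: 20.0
```

```bash
python3 chk.py p6
```

```text
12.6833 [0.5051 0.3308 0.0921] tilt 28.5 j [ 0.21  0.11 -0.96  2.13  0.54  0.54 -2.37]
tray dark [(361, [183.0, 248.0]), (147, [197.0, 275.0])]
orange [(746, [156.0, 244.0])]
```

Request:
jog_arm:
  commands:
    - [0.2, 0, 0, 0, 0.009, -0.024, 0]
    - [0.2, 0, 0, 0, 0.017, -0.047, 0]
    - [0.2, 0, 0, 0, 0.017, -0.047, 0]
    - [0.2, 0, 0, 0, 0.017, -0.047, 0]
    - [0.2, 0, 0, 0, 0.017, -0.047, 0]

```text
time: 13.1
position: [0.505, 0.3307, 0.0921]
tool_rot: [-2.906, -0.503, -0.779]
ft_force: [0.7, 0.5, -1.0]
grip_width: 0.384
grip_force: 20.0
```

Request:
jog_arm:
  commands:
    - [0.2, 0, 0, 0, 0, 0, 0]
    - [0.2, 0, 0, 0, 0, 0, 0]
    - [0.2, 0, 0, 0, 0, 0, 0]
    - [0.2, 0, 0, 0, 0, 0, 0]
    - [0.2, 0, 0, 0, 0, 0, 0]

```text
time: 13.52
position: [0.5051, 0.3308, 0.0921]
tool_rot: [-2.905, -0.502, -0.779]
ft_force: [-0.1, 0.0, -0.5]
grip_width: 0.387
grip_force: 20.0
```

Request:
jog_arm:
  commands:
    - [0.2, 0, 0, 0, 0, 0, 0]
    - [0.2, 0, 0, 0, 0, 0, 0]
    - [0.2, 0, 0, 0, 0, 0, 0]
    - [0.2, 0, 0, 0, 0, 0, 0]
    - [0.2, 0, 0, 0, 0, 0, 0]

```text
time: 13.93
position: [0.5051, 0.3308, 0.0921]
tool_rot: [-2.905, -0.503, -0.779]
ft_force: [-0.6, -0.2, -2.3]
grip_width: 0.394
grip_force: 20.0
```

```bash
python3 chk.py p7
```

```text
13.9833 [0.5051 0.3308 0.0921] tilt 30.0 j [ 0.2   0.09 -0.96  2.15  0.57  0.51 -2.4 ]
tray dark [(390, [184.0, 248.0]), (150, [197.0, 275.0])]
orange [(771, [156.0, 243.0])]
```

View pics/p7c.png

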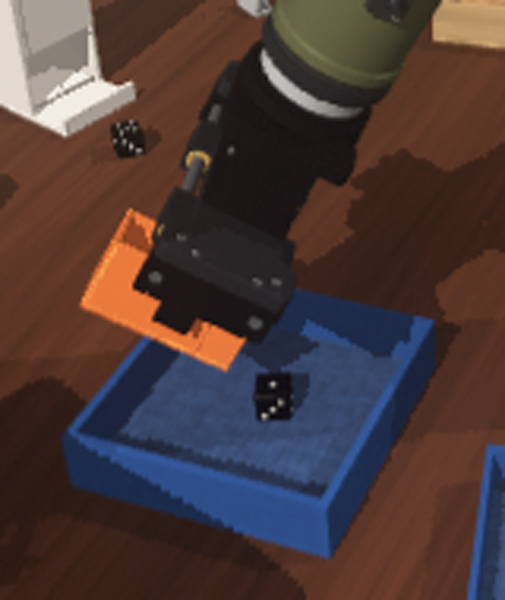

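At 30° the picture shows just die_1 in the tray (crop 272,396) and the spout empty-looking. I'll go on.

Request:
jog_arm:
  commands:
    - [0.2, 0, 0, 0, 0.009, -0.024, 0]
    - [0.2, 0, 0, 0, 0.017, -0.047, 0]
    - [0.2, 0, 0, 0, 0.017, -0.047, 0]
    - [0.2, 0, 0, 0, 0.017, -0.047, 0]
    - [0.2, 0, 0, 0, 0.017, -0.047, 0]

```text
time: 14.4
position: [0.505, 0.3308, 0.0921]
tool_rot: [-2.891, -0.5, -0.816]
ft_force: [0.0, 0.9, -0.2]
grip_width: 0.387
grip_force: 20.0
```

Request:
jog_arm:
  commands:
    - [0.2, 0, 0, 0, 0, 0, 0]
    - [0.2, 0, 0, 0, 0, 0, 0]
    - [0.2, 0, 0, 0, 0, 0, 0]
    - [0.2, 0, 0, 0, 0, 0, 0]
    - [0.2, 0, 0, 0, 0, 0, 0]

```text
time: 14.82
position: [0.5052, 0.3308, 0.0922]
tool_rot: [-2.891, -0.5, -0.816]
ft_force: [-0.1, -0.0, -0.2]
grip_width: 0.39
grip_force: 20.0
```

Request:
jog_arm:
  commands:
    - [0.2, 0, 0, 0, 0, 0, 0]
    - [0.2, 0, 0, 0, 0, 0, 0]
    - [0.2, 0, 0, 0, 0, 0, 0]
    - [0.2, 0, 0, 0, 0, 0, 0]
    - [0.2, 0, 0, 0, 0, 0, 0]

```text
time: 15.23
position: [0.5051, 0.3308, 0.0921]
tool_rot: [-2.891, -0.5, -0.816]
ft_force: [-0.6, 1.0, -1.5]
grip_width: 0.388
grip_force: 20.0
```

```bash
python3 chk.py p8
```

```text
15.2833 [0.5051 0.3308 0.0921] tilt 31.5 j [ 0.19  0.08 -0.95  2.17  0.6   0.48 -2.45]
tray dark [(425, [184.0, 248.0]), (146, [196.0, 275.0]), (143, [214.0, 277.0])]
orange [(805, [156.0, 243.0])]
```

Both dice are in the tray, at (196,275) and (214,277). Now I'll level the cup straight away and raise it.

Request:
jog_arm:
  commands:
    - [0.2, 0, 0, 0, -0.03, 0.08, 0]
    - [0.2, 0, 0, 0, -0.07, 0.19, 0]
    - [0.2, 0, 0, 0, -0.11, 0.3, 0]
    - [0.2, 0, 0, 0, -0.15, 0.41, 0]
    - [0.2, 0, 0, 0, -0.19, 0.52, 0]

```text
time: 15.7
position: [0.5054, 0.3306, 0.0925]
tool_rot: [-3.026, -0.523, -0.393]
ft_force: [0.7, -0.2, -0.8]
grip_width: 0.388
grip_force: 20.0
```

Request:
jog_arm:
  commands:
    - [0.2, 0, 0, 0, -0.04, 0.11, 0]
    - [0.2, 0, 0, 0.01, -0.08, 0.22, 0]
    - [0.2, 0, 0, 0.03, -0.12, 0.33, 0]
    - [0.2, 0, 0, 0.05, -0.15, 0.42, 0]
    - [0.2, 0, 0, 0.06, -0.169, 0.467, 0]

```text
time: 16.12
position: [0.507, 0.3311, 0.123]
tool_rot: [-3.094, -0.532, 0.0]
ft_force: [0.2, 1.1, -1.2]
grip_width: 0.389
grip_force: 20.0
```

```bash
python3 chk.py p9; python3 -c "
from h import *
print(ctrl.get_state()['tool_rot'])"
```

```text
16.1667 [0.5077 0.3315 0.1235] tilt 0.1 j [ 0.13  0.46 -0.95  1.66  0.39  1.22 -2.13]
tray dark [(141, [196.0, 275.0]), (134, [214.0, 277.0])]
orange [(892, [164.0, 235.0])]
[-3.09373897e+00 -5.31678753e-01 -1.01631691e-03]
```

View pics/p9c.png

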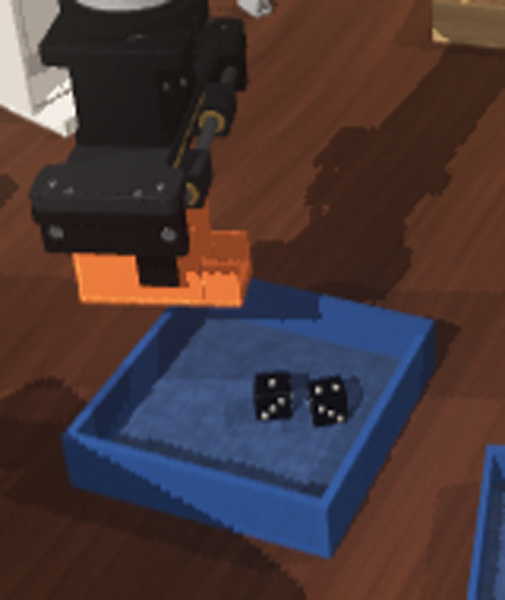

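The picture shows two dice flat on the tray's lining (crop 272,396 and 328,400) and the cup level with its spout empty. I'll carry the cup back to its original bare spot.

Request:
jog_arm:
  commands:
    - [0.2, 0, -0.005, 0, 0, 0, -0.01]
    - [0.2, 0, -0.02, 0, 0, 0, -0.03]
    - [0.2, 0.002, -0.045, 0, 0, 0, -0.07]
    - [0.2, 0.005, -0.075, 0, 0, 0, -0.12]
    - [0.2, 0.01, -0.105, 0, 0, 0, -0.17]

```text
time: 16.58
position: [0.5093, 0.2761, 0.1215]
tool_rot: [3.115, 0.394, 0.0]
ft_force: [0.4, -0.6, -0.3]
grip_width: 0.388
grip_force: 20.0
```

Request:
jog_arm:
  commands:
    - [0.2, 0.004, -0.035, 0, 0, 0, -0.06]
    - [0.2, 0.008, -0.07, 0, 0, 0, -0.12]
    - [0.2, 0.012, -0.105, 0, 0, 0, -0.18]
    - [0.2, 0.016, -0.14, 0, 0, 0, -0.24]
    - [0.2, 0.02, -0.175, 0, 0, 0, -0.3]

```text
time: 17.0
position: [0.5194, 0.1878, 0.1216]
tool_rot: [3.136, 0.145, 0.001]
ft_force: [-0.3, 0.1, -0.8]
grip_width: 0.389
grip_force: 20.0
```

Request:
jog_arm:
  commands:
    - [0.2, 0.004, -0.035, 0, 0, 0, -0.06]
    - [0.2, 0.008, -0.07, 0, 0, 0, -0.12]
    - [0.2, 0.012, -0.105, 0, 0, 0, -0.18]
    - [0.2, 0.016, -0.14, 0, 0, 0, -0.24]
    - [0.2, 0.02, -0.175, 0, 0, 0, -0.3]

```text
time: 17.42
position: [0.5292, 0.1005, 0.1217]
tool_rot: [3.138, -0.101, 0.001]
ft_force: [0.6, -0.6, -1.2]
grip_width: 0.385
grip_force: 20.0
```

Request:
jog_arm:
  commands:
    - [0.2, 0.002, -0.03, 0, 0, 0, -0.06]
    - [0.2, 0.004, -0.06, 0, 0, 0, -0.11]
    - [0.2, 0.006, -0.09, 0, 0, 0, -0.16]
    - [0.2, 0.008, -0.11, 0, 0, 0, -0.2]
    - [0.2, 0.01, -0.115, 0, 0, 0, -0.23]

```text
time: 17.83
position: [0.5352, 0.0429, 0.1219]
tool_rot: [3.127, -0.292, 0.001]
ft_force: [0.3, -0.7, -1.4]
grip_width: 0.39
grip_force: 20.0
```

Request:
jog_arm:
  commands:
    - [0.2, 0, 0, -0.01, 0, 0, 0]
    - [0.2, 0, 0, -0.04, 0, 0, 0]
    - [0.2, 0, 0, -0.07, 0, 0, 0]
    - [0.2, 0, 0, -0.1, 0, 0, 0]
    - [0.2, 0, 0, -0.13, 0, 0, 0]

```text
time: 18.25
position: [0.5349, 0.0475, 0.0562]
tool_rot: [-3.128, 0.28, -0.001]
ft_force: [0.0, -0.3, -1.0]
grip_width: 0.39
grip_force: 20.0
```

Request:
jog_arm:
  commands:
    - [0.2, 0, 0, -0.02, 0, 0, 0]
    - [0.2, 0, 0, -0.03, 0, 0, 0]
    - [0.2, 0, 0, -0.04, 0, 0, 0]
    - [0.2, 0, 0, -0.05, 0, 0, 0]
    - [0.2, 0, 0, -0.06, 0, 0, 0]

```text
time: 18.67
position: [0.5357, 0.0461, 0.0273]
tool_rot: [-3.128, 0.284, -0.003]
ft_force: [-0.2, 0.1, -2.0]
grip_width: 0.389
grip_force: 20.0
```

Request:
jog_arm:
  commands:
    - [0.2, 0, 0, -0.005, 0, 0, 0]
    - [0.2, 0, 0, -0.01, 0, 0, 0]
    - [0.2, 0, 0, -0.014, 0, 0, 0]
    - [0.2, 0, 0, -0.014, 0, 0, 0]
    - [0.2, 0, 0, -0.014, 0, 0, 0]

```text
time: 19.08
position: [0.5352, 0.0457, 0.0202]
tool_rot: [-3.129, 0.284, -0.001]
ft_force: [0.5, 0.1, -0.9]
grip_width: 0.389
grip_force: 20.0
```

Request:
jog_arm:
  commands:
    - [0.2, 0, 0, 0, 0, 0, 0]
    - [0.2, 0, 0, 0, 0, 0, 0]
    - [0.2, 0, 0, 0, 0, 0, 0]
    - [0.2, 0, 0, 0, 0, 0, 0]
    - [0.2, 0, 0, 0, 0, 0, 0]

```text
time: 19.5
position: [0.5351, 0.0457, 0.0202]
tool_rot: [-3.129, 0.284, -0.001]
ft_force: [-0.1, -0.3, -1.0]
grip_width: 0.39
grip_force: 20.0
```

Request:
jog_arm:
  commands:
    - [0.2, 0, 0, -0.001, 0, 0, 0]
    - [0.2, 0, 0, -0.001, 0, 0, 0]
    - [0.45, 0, 0, -0.001, 0, 0, 0]
    - [0.5, 0, 0, -0.001, 0, 0, 0]
    - [0.6, 0, 0, -0.001, 0, 0, 0]

```text
time: 19.92
position: [0.5353, 0.0458, 0.0197]
tool_rot: [-3.128, 0.284, -0.001]
ft_force: [-0.8, 0.2, -0.4]
grip_width: 0.504
grip_force: 0.0
```

Request:
jog_arm:
  commands:
    - [0.8, 0, 0, 0, 0, 0, 0]
    - [0.9, 0, 0, 0, 0, 0, 0]
    - [1, 0, 0, 0, 0, 0, 0]
    - [1, 0, 0, 0, 0, 0, 0]
    - [1, 0, 0, 0, 0, 0, 0]

```text
time: 20.33
position: [0.5351, 0.0458, 0.0196]
tool_rot: [-3.129, 0.284, -0.001]
ft_force: [-0.0, 0.2, -0.1]
grip_width: 0.868
grip_force: 0.0
```

Request:
jog_arm:
  commands:
    - [1, 0, 0, 0, 0, 0, 0]
    - [1, 0, 0, 0.01, 0, 0, 0]
    - [1, 0, 0, 0.05, 0, 0, 0]
    - [1, 0, 0, 0.1, 0, 0, 0]
    - [1, 0, 0, 0.16, 0, 0, 0]

```text
time: 20.75
position: [0.5338, 0.0458, 0.0996]
tool_rot: [-3.128, 0.283, 0.004]
ft_force: [-0.4, 0.9, 0.5]
grip_width: 0.996
grip_force: 0.0
```

Request:
jog_arm:
  commands:
    - [1, 0, 0, 0.06, 0, 0, 0]
    - [1, 0, 0, 0.12, 0, 0, 0]
    - [1, 0, -0.07, 0.16, 0, 0, 0]
    - [1, 0, -0.14, 0.18, 0, 0, 0]
    - [1, 0, -0.21, 0.18, 0, 0, 0]

```text
time: 21.17
position: [0.5369, -0.0598, 0.1934]
tool_rot: [3.128, -0.28, 0.011]
ft_force: [1.3, -0.6, 0.6]
grip_width: 1.0
grip_force: 0.0
```

Request:
jog_arm:
  commands:
    - [1, 0, -0.07, 0, 0, 0, 0]
    - [1, 0, -0.14, 0, 0, 0, 0]
    - [1, 0, -0.2, 0, 0, 0, 0]
    - [1, 0, -0.2, 0, 0, 0, 0]
    - [1, 0, -0.2, 0, 0, 0, 0]

```text
time: 21.58
position: [0.5346, -0.1615, 0.1896]
tool_rot: [-3.128, 0.291, -0.001]
ft_force: [0.6, 1.4, -0.1]
grip_width: 1.0
grip_force: 0.0
```

```bash
python3 chk.py f1
python3 - <<'E'
from h import *
t=snap('top','tf')['frame'][120:230,90:280]; s=load('f1')['frame'][160:340,120:270]
cv2.imwrite('pics/cf.png',np.hstack([cv2.copyMakeBorder(cv2.resize(t,(430,249)),0,191,0,0,0),cv2.resize(s,(367,440))])[:,:,::-1])
E
```

```text
21.6333 [ 0.535  -0.1592  0.1897] tilt 0.1 j [ 0.86  0.2  -0.7   1.71  0.14  1.28 -1.62]
tray dark [(143, [196.0, 275.0]), (136, [214.0, 277.0])]
orange [(949, [218.0, 194.0])]
```

View pics/cf.png

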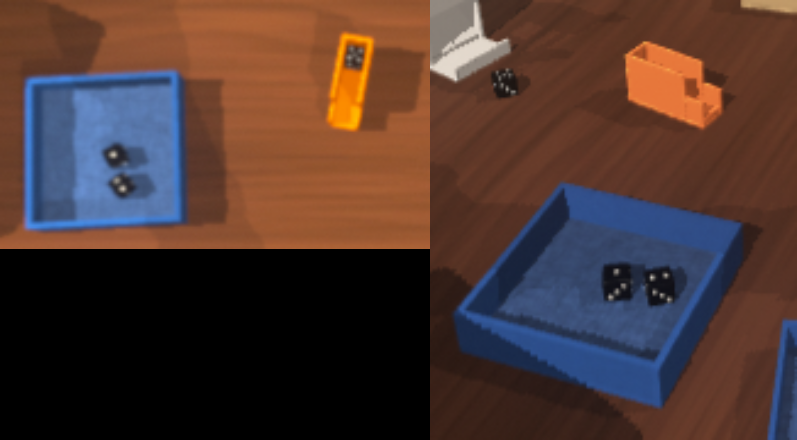

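The top view shows two dice in the blue tray (115,155 and 122,187), the third at the cup's closed end (353,57), and the cup upright on bare shelf with the gripper clear of it. I'll hand the job in.

```bash
python3 -c "
from bench import ctrl
print(ctrl.close_job())"
```

```text
the job is handed in; nothing more can be done
None
```

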